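# Height check of a vial tray under the gauge bridge

## Task

Check the vial tray on the height gauge: gently press down any vial that stands too proud to pass, then push the tray along its channel under the fixed bridge bar without ramming it, until its front is fully home against the stop. Hold it lightly against the stop for about a second, then let go and leave it there, with everything else left alone.

Things in the scene. Friction and masses are not known exactly. Their poses are not given: they have to be found in the camera images.
- tray: grey plastic vial tray, loose in the gauge's channel, 0.35 to 0.65 kg with its vials (2 to 8 N to slide it). Origin: centre of its underside; +x is the push direction, z up. Base 125 (x) by 130 (y) by 8 mm; at its front a block from x = 15 to 62.5 mm, 36 mm high, holding a row of three vials at x = 40 mm, y = -42, 0 and 42 mm
- push_lip (a point): where to push the tray: middle of the rear face of its upright rear lip (10 mm thick, 60 mm wide, from 8 to 34 mm above the tray's underside); 62.5 mm behind the tray's origin, 20 mm above its underside
- tray_front (a point): middle of the tray's front face, 62.5 mm ahead of the tray's origin and 18 mm above its underside; the face that meets the stop
- vial_left_top (a point): centre of the top of the left (+y) vial in the tray (seen along the push direction, tray +x). Headspace vial, 22.5 mm diameter, 21 mm crimp cap, 46 mm tall; fully seated its top lies 56 mm above the tray's underside, and it starts anywhere from 0 to 11 mm prouder. Its sleeve holds it by friction: about 5 N straight down slides it, and it hits a hard bottom when seated; glass, above 35 N it breaks
- vial_mid_top (a point): centre of the top of the middle vial in the tray (seen along the push direction, tray +x). Headspace vial, 22.5 mm diameter, 21 mm crimp cap, 46 mm tall; fully seated its top lies 56 mm above the tray's underside, and it starts anywhere from 0 to 11 mm prouder. Its sleeve holds it by friction: about 5 N straight down slides it, and it hits a hard bottom when seated; glass, above 35 N it breaks
- vial_right_top (a point): centre of the top of the right (-y) vial in the tray (seen along the push direction, tray +x). Headspace vial, 22.5 mm diameter, 21 mm crimp cap, 46 mm tall; fully seated its top lies 56 mm above the tray's underside, and it starts anywhere from 0 to 11 mm prouder. Its sleeve holds it by friction: about 5 N straight down slides it, and it hits a hard bottom when seated; glass, above 35 N it breaks
- gauge: the height gauge, fixed: an aluminium plate 305 by 260 by 10 mm on levelling feet. Origin on the channel's centre line, 20 mm below the plate's upper face on which the tray slides (the height varies by 8 mm); +x is the push direction. The plate reaches from x = -155 to 150 mm; two guides 14 mm high along x leave a 133 mm channel for the 130 mm tray
- bridge: the fixed steel bridge bar over the channel, 16 mm (x) by 184 mm (y) by 12 mm high, on two posts outside the guides. Origin: middle of the bar's underside, 58 mm above the plate, so fully seated vials pass with 2 mm to spare. Takes at most 20 N
- stop: steel stop across the channel beyond the bridge: a fixed bracket with a screw-set face plate 110 mm wide, 24 mm high that meets the tray. Origin: foot of the face at its middle setting, on the plate's upper face. The screw sets the face anywhere from 10 mm nearer to 10 mm farther than this origin, which is not measured: find it by feel. Firm, stands 25 N. With the tray home the lip stays about 55 to 75 mm short of the bar
- spare_vial: bystander: loose vial, 22.5 mm diameter, 46 mm tall, standing on the right (-y) edge of the gauge plate; origin centre of its foot
- cap_tin: bystander: round steel tin, 28 mm diameter, 22 mm tall, on the left (+y) edge of the gauge plate; origin centre of its foot
- clamp_scissors: bystander: steel clamp scissors about 170 mm long lying on the bench to the right; origin near the middle
- beaker: bystander: glass beaker, 70 mm diameter, 75 mm tall, to the left; origin centre of its foot
- solvent_bottle: bystander: amber bottle, 72 mm diameter, 150 mm tall, to the left; origin centre of its foot
- mouse: bystander: black computer mouse, 62 mm wide, 34 mm tall, on a round blue mat to the right; origin centre of its foot
- vial_left: the left vial itself; origin at the centre of its foot, 46 mm below its top
- vial_mid: the mid vial itself; origin at the centre of its foot, 46 mm below its top
- vial_right: the right vial itself; origin at the centre of its foot, 46 mm below its top
Mind the look-alikes: they are no part of the job. What is meant by the tray is not yellow, and is the smaller of those in its own colour.

How it is judged:
By the outcome, as a careful person would: the job done as asked, in the order asked, and still so for the second after the job is handed in, with the robot touching nothing.
It also fails if it takes over 61 s, if anything falls off the work surface, if the arm or the gripper's body presses on something with over 40 N, if the wrist force passes 120 N, or if a joint passes its speed limit or range.

## Robot

A 6-joint arm with a two-finger parallel gripper is mounted at the origin on the work surface. World frame = base frame: x ahead of the robot, y to its left, z up, the work surface at z = 0. Lengths are in m, angles in rad, forces in N, time in s.
With the tool pointing down it reaches from about 0.25 to 0.775 m from the base axis. Payload 4 kg.
Tool frame: the origin (TCP) lies at the very end of the fingers, on their centre line; the grasp point (between the pads) lies hold_point_z behind it (hold_point_z is the distance from the TCP to the grasp point, in m); z points along the fingers, y is the direction in which the jaws open and shut (so a half turn about z gives the same grasp; the last joint's range is limited). The gripper opens to 94 mm and grips with 3 to 60 N. Pads are 16 mm wide; open, the fingers measure 119 mm over their backs; the gripper's body (75 mm by 177 mm) begins 78 mm behind the grasp point.
Start: joints at [-1.357, 0.087, 1.371, -0, 1.684, -0.103], TCP at [0.171, -0.523, 0.206] pointing down, gripper open.
Joint ranges: [-3.1, 3.1], [-0.76, 2.03], [0.27, 2.55], [-1.08, 4.22], [0.17, 2.65], [-2.57, 2.57]. Speed limits (rad/s): [2.79, 2.79, 3.14, 3.14, 3.14, 3.14].

## Interface

Orientations are given as [roll, pitch, yaw] about the fixed x, y, z axes, in that order (R = Rz(yaw) Ry(pitch) Rx(roll)).
In Python, from bench import * gives the robot as it stands.
- The arm moves only by the tool step_arm, never from a script. Its argument "increments" is text: rows parted by semicolons, each of 6 numbers parted by spaces: the shift along the tool's x, y, z in cm, then the turn, a rotation vector about the tool's x, y, z in rad. A call has 1 to 5 rows; each row shifts and turns the commanded pose from where the row before left it, along the tool's axes as they then stand; what a row does not reach is not made up. A row lasts 1/10 s, in which the tool goes at most 50 mm and 8.59 degrees, less where a joint would pass 70% of its speed; a pose out of reach is approached as far as the arm can. A call is refused whole if a number of a shift passes 5 or a number of a turn 0.15, either way. A call with a gripper value outside its range is refused whole. "claw" is the gripper's target within -1 to 1 (shut at 1, half-way at 0, fully open at -1), set as the call begins (left out, the last holds). The fingers move at their own pace and stop on an object; the grip force is fixed at half the most. Time passes only in rows, so rows that do not move let the fingers close. It gives the time, the measured TCP pose, the force and the opening at its end, in the units of the state.
- get_obs(): the state, without advancing time (a new reading comes with each control period).
- snapshot(name): name is "side" or "top" or "wrist"; returns the picture (384x512x3 uint8, red, green, blue); there is no depth.
- calibration(name): a dict with "camera_matrix" (3x3 intrinsics, pixels), "eye" and "orientation" of the camera in the world; the wrist camera has in their place "tool_from_camera" (4x4, takes a point from camera to tool coordinates, whose origin is the TCP and whose axes are the flange's). Camera axes: x right, y up, looking along -z (the intrinsics and any distortion apply to the point x, -y, -z); pixel columns grow to the right and rows downward; lengths in m; the calibration is good to about 2 mm. A picture is of the moment at which its call begins: read the wrist's pose just before it. calibration takes no time and is no camera call.
- close_job(): hands the job in, once; it reports no verdict.
The state is a dict: "time": time; "joint_positions": joint angles; "qvel": joint speeds; "joint_torque": joint torques, N m; "tool_pos": TCP position; "ee_rot": TCP orientation; "wrist_force": force on the tool from outside, world axes, zero at the start; "wrist_torque": the same for the moment, N m; "width": finger opening in m.
Only numpy, scipy, OpenCV 4.12 (cv2) and the standard library are available. Lean on these libraries where they do the work, as an engineer would, in place of code of your own. Each camera call takes 0.05 s, during which the arm holds its last target. There are 200 camera calls.

## Working session

There is one attempt and no reset: what is moved stays moved. The work goes in short steps, Python scripts to look and compute and a tool call to move; the robot and the scene stay as the last step left them, time stands still between calls to the robot, and variables do not carry over. Pictures are saved under pics/ and viewed, about 8 in all and at most 12, crops included, and the job is handed in when it is done.

Besides the shell and the picture viewer there is one more tool, called by a JSON object that holds its "api" and its "payload". step_arm: Moves the arm, as the interface text tells. Its arguments: {"type":"object","properties":{"increments":{"type":"string"},"claw":{"type":"number"}},"required":["increments"]}

```bash
mkdir -p pics; ls; python3 - <<'E'
from bench import *
import cv2,numpy as np
print(get_obs())
for n in("side","top","wrist"):
    print(n,calibration(n))
for n in("side","top"):
    cv2.imwrite(f"pics/{n}0.png",cv2.resize(snapshot(n)[:,:,::-1],(800,600)))
E
```

```text
pics
{'time': 0.0, 'joint_positions': array([-1.35709651e+00,  8.79522764e-02,  1.37224510e+00,  2.76235571e-06,
        1.68355914e+00, -1.03126613e-01]), 'qvel': array([ 0.00083632, -0.00117955,  0.000635  , -0.00118892, -0.00045927,
       -0.00108916]), 'joint_torque': array([ 1.84169883e-03, -3.40184712e+01, -3.02423537e+01,  7.21491594e-02,
        3.30335274e-02, -1.63319296e-04]), 'tool_pos': array([ 0.17122242, -0.52210591,  0.20431029]), 'ee_rot': array([-3.13944057e+00, -2.25487115e-04,  3.16826493e-01]), 'wrist_force': array([-0.81289152, -0.55524826,  0.39023269]), 'wrist_torque': array([-2.41507155e-03, -1.87975889e-05,  8.50891237e-03]), 'width': 0.09410407948154292}
side {'camera_matrix': array([[474.2734866 ,   0.        , 259.43562434],
       [  0.        , 474.2734866 , 193.10771303],
       [  0.        ,   0.        ,   1.        ]]), 'eye': array([-0.14582062, -1.11237902,  0.89363415]), 'orientation': array([ 1.00288017, -0.01933948, -0.54290697])}
top {'camera_matrix': array([[357.66911172,   0.        , 257.11388322],
       [  0.        , 357.66911172, 186.46221982],
       [  0.        ,   0.        ,   1.        ]]), 'eye': array([ 0.43342319, -0.04917527,  1.09300955]), 'orientation': array([ 0.06914865,  0.00355853, -1.59957766])}
wrist {'camera_matrix': array([[326.18778786,   0.        , 253.25350646],
       [  0.        , 326.18778786, 192.2663389 ],
       [  0.        ,   0.        ,   1.        ]]), 'tool_from_camera': array([[-8.55663799e-04,  9.71273938e-01,  2.37962614e-01,
         6.95406607e-02],
       [ 9.99999341e-01,  1.01337587e-03, -5.40430837e-04,
        -1.52695171e-04],
       [-7.66051957e-04,  2.37961994e-01, -9.71274164e-01,
        -1.79284892e-01],
       [ 0.00000000e+00,  0.00000000e+00,  0.00000000e+00,
         1.00000000e+00]])}
```

View pics/side0.png

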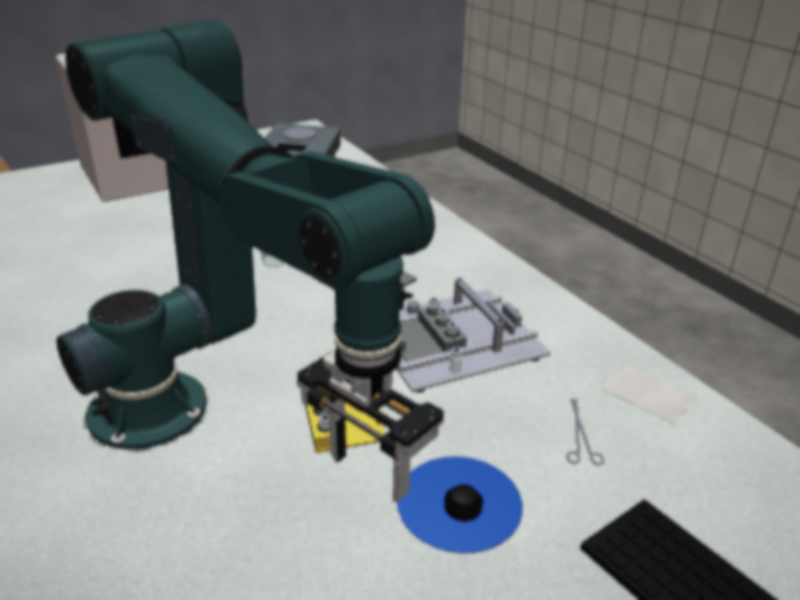

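View pics/top0.png

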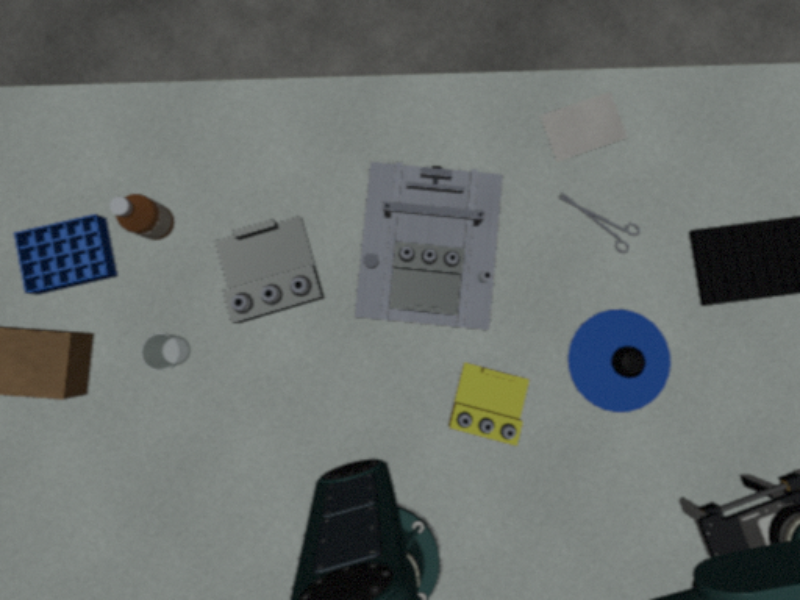

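The pictures show the gauge with its tray at about (430,250) in the top view. The vials sit at (406,253), (429,255) and (452,258), the bridge is at row 212 and the stop at row 187. The yellow tray and the larger grey tray are the decoys.

```bash
cat > h.py <<'E'
from bench import *
import cv2,numpy as np
from scipy.spatial.transform import Rotation as Ro
def cam(n,o=None):
    c=calibration(n);K=np.array(c["camera_matrix"])
    if n=="wrist":
        o=o or get_obs();T=np.eye(4);T[:3,:3]=Ro.from_euler("xyz",o["ee_rot"]).as_matrix();T[:3,3]=o["tool_pos"]
        T=T@c["tool_from_camera"];return K,T[:3,:3],T[:3,3]
    return K,Ro.from_euler("xyz",c["orientation"]).as_matrix(),np.array(c["eye"])
def ray(C,p):
    K,R,e=C;d=np.linalg.solve(K,[p[0],p[1],1.]);return e,R@(d*[1,-1,-1])
def onz(C,p,z):
    e,d=ray(C,p);return e+d*(z-e[2])/d[2]
def proj(C,X):
    K,R,e=C;q=K@(R.T@(np.array(X)-e)*[1,-1,-1]);return q[:2]/q[2]
E
python3 - <<'E'
from h import *
C=cam("top");s=.64
for n,p,z in [("vL",(406,253),.09),("vM",(429,255),.09),("vR",(452,258),.09),("plate TL",(370,163),.03),("TR",(502,174),.03),("BL",(356,319),.03),("BR",(490,329),.03),("barL",(386,209),.1),("barR",(482,217),.1),("stop",(435,188),.05),("lipL",(391,310),.06),("lipR",(460,314),.06)]:
    print(n,onz(C,(p[0]*s,p[1]*s),z).round(4))
E
```

```text
vL [ 0.5722 -0.0573  0.09  ]
vM [ 0.5673 -0.0987  0.09  ]
vR [ 0.5607 -0.1401  0.09  ]
plate TL [0.7581 0.0068 0.03  ]
TR [ 0.7288 -0.2478  0.03  ]
BL [0.457  0.0409 0.03  ]
BR [ 0.4307 -0.2128  0.03  ]
barL [ 0.6516 -0.0236  0.1   ]
barR [ 0.6319 -0.1956  0.1   ]
stop [ 0.7001 -0.1162  0.05  ]
lipL [ 0.4711 -0.0267  0.06  ]
lipR [ 0.46   -0.1539  0.06  ]
```

{"api": "step_arm", "payload": {"increments": "0 0 -3.3 0 0 0.1437; 0 0 -3.3 0 0 0.1437; 0 0 -3.3 0 0 0.1437; 2.32 -3.87 0 0 0 0; 2.32 -3.87 0 0 0 0", "claw": 1}}

```text
time: 0.6
tool_pos: [0.2264, -0.4512, 0.305]
ee_rot: [3.141, -0.001, -0.117]
wrist_force: [0.7, 0.4, -0.2]
width: 0.0572
```

{"api": "step_arm", "payload": {"increments": "2.32 -3.87 0 0 0 0; 2.32 -3.87 0 0 0 0; 2.32 -3.87 0 0 0 0; 2.32 -3.87 0 0 0 0; 2.32 -3.87 0 0 0 0"}}

```text
time: 1.1
tool_pos: [0.3642, -0.2703, 0.3041]
ee_rot: [-3.141, 0.0, -0.115]
wrist_force: [-0.1, -0.1, -0.1]
width: 0.0172
```

{"api": "step_arm", "payload": {"increments": "2.32 -3.87 0 0 0 0; 2.32 -3.87 0 0 0 0; 2.32 -3.87 0 0 0 0; 2.32 -3.87 0 0 0 0; 2.32 -3.87 0 0 0 0"}}

```text
time: 1.6
tool_pos: [0.5015, -0.0913, 0.304]
ee_rot: [3.141, 0.001, -0.114]
wrist_force: [0.9, 0.9, -0.8]
width: 0.0005
```

{"api": "step_arm", "payload": {"increments": "0 0 0 0 0 0; 0 0 0 0 0 0; 0 0 0 0 0 0"}}

```text
time: 1.9
tool_pos: [0.5003, -0.0938, 0.3042]
ee_rot: [3.141, 0.001, -0.115]
wrist_force: [0.5, 0.3, -0.3]
width: 0.0007
```

```bash
python3 - <<'E'
from h import *
o=get_obs();im=snapshot("wrist");print({k:o[k] for k in("time","tool_pos","ee_rot","wrist_force","width")})
import pickle;pickle.dump((o,im),open("w1.pkl","wb"))
cv2.imwrite("pics/w1.png",cv2.resize(im[:,:,::-1],(800,600),interpolation=cv2.INTER_CUBIC))
E
```

```text
{'time': 1.9, 'tool_pos': array([ 0.50033251, -0.09381567,  0.30424577]), 'ee_rot': array([ 3.14108367e+00,  7.41972841e-04, -1.15391654e-01]), 'wrist_force': array([ 0.53097366,  0.27152629, -0.33252045]), 'width': 0.0006825847100863736}
```

View pics/w1.png

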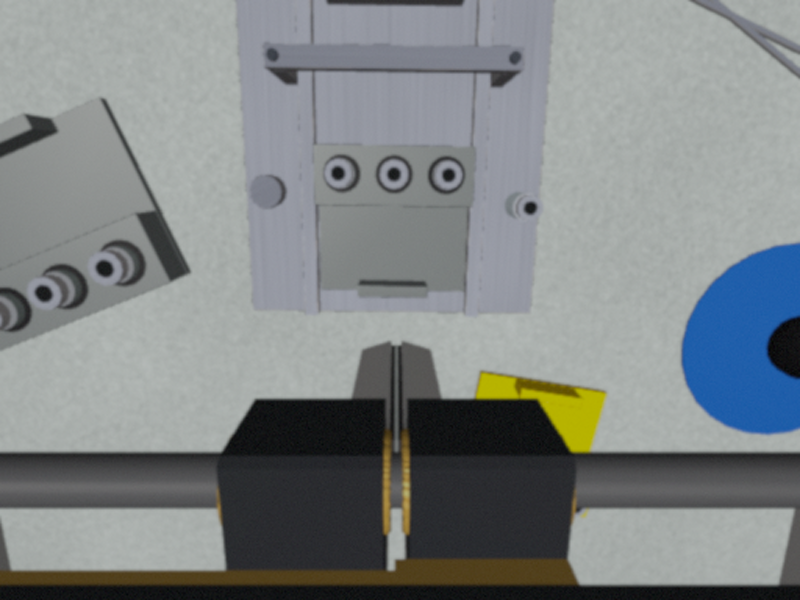

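The wrist view shows the tray aligned with the tool. Vial caps are at (341,173), (394,174) and (448,175), the block top runs along rows 145–205, and the lip's rear edge is at row 297. I'll fit the pose from these.

```bash
python3 - <<'E'
from h import *
import pickle
from scipy.optimize import least_squares
o,im=pickle.load(open("w1.pkl","rb"));W=cam("wrist",o);T=cam("top");s=.64
# gauge-frame pts (z rel. plate top); tray pts rel tray
G=[(W,254,311,-.155,.13,0),(W,531,313,-.155,-.13,0),(T,370,163,.15,.13,0),(T,502,174,.15,-.13,0),(T,356,319,-.155,.13,0),(T,490,329,-.155,-.13,0)]
B=[(W,315,145,.0625,.065,.036),(W,474,147,.0625,-.065,.036),(W,316,205,.015,.065,.036),(W,473,206,.015,-.065,.036),(W,359,297,-.0625,.03,.034),(W,427,297,-.0625,-.03,.034)]
V=[(W,341,173,.042,0),(W,394,174,0,1),(W,448,175,-.042,2),(T,406,253,.042,0),(T,429,255,0,1),(T,452,258,-.042,2)]
def f(p):
    x,y,a,z,tx,ty=p[:6];c,n=np.cos(a),np.sin(a);r=[]
    w=lambda X,Y,Z:(x+c*X-n*Y,y+n*X+c*Y,z+Z)
    for C,u,v,X,Y,Z in G:r+=list(proj(C,w(X,Y,Z))-np.array([u,v])*s)
    for C,u,v,X,Y,Z in B:r+=list(proj(C,w(X+tx,Y+ty,Z))-np.array([u,v])*s)
    for C,u,v,Y,i in V:r+=list(proj(C,w(.04+tx,Y+ty,.056+p[6+i]))-np.array([u,v])*s)
    return np.array(r)
S=least_squares(f,[.59,-.1,-.114,.03,-.05,0,0.005,.005,.005]);p=S.x
print("x y yaw zplate tx ty h",p.round(4));print(S.fun.reshape(-1,2).round(1))
print(np.sqrt(np.diag(np.linalg.inv(S.jac.T@S.jac))).round(4))
c,n=np.cos(p[2]),np.sin(p[2])
for nm,X,Y in[("vL",.04,.042),("vM",.04,0),("vR",.04,-.042),("lip",-.0625,0)]:
    X+=p[4];Y+=p[5];print(nm,round(p[0]+c*X-n*Y,4),round(p[1]+n*X+c*Y,4))
# bar top from top view/wrist
for C,q in[(W,(270,46)),(W,(522,48)),(T,(386,209)),(T,(482,217))]:print("bar",onz(C,np.array(q)*s,p[3]+.07).round(4))
for C,q in[(W,(395,3)),(T,(435,191))]:print("stopface",onz(C,np.array(q)*s,p[3]+.024).round(4))
E
```

```text
x y yaw zplate tx ty h [ 0.5987 -0.1036 -0.1225  0.0186 -0.0688 -0.0006 -0.006  -0.0073 -0.0053]
[[ 0.8  0.4]
 [-0.4  0.1]
 [ 0.1 -0.6]
 [ 0.3  0.1]
 [-0.9 -1.1]
 [-0.3  0.6]
 [-0.8  0.2]
 [ 0.6 -0.4]
 [-0.3  0.1]
 [-0.3  0.1]
 [ 0.  -0.7]
 [ 0.7 -0.4]
 [ 0.   0.8]
 [ 0.1  0.4]
 [-0.4 -0. ]
 [ 0.5 -0. ]
 [ 0.3  0.1]
 [ 0.1 -0.6]]
[0.0009 0.001  0.0039 0.002  0.001  0.001  0.0112 0.0208 0.0111]
vL 0.5752 -0.059
vM 0.5701 -0.1007
vR 0.565 -0.1423
lip 0.4684 -0.0881
bar [ 0.6684 -0.0234  0.0886]
bar [ 0.6464 -0.2012  0.0886]
bar [ 0.6541 -0.0233  0.0886]
bar [ 0.6342 -0.1973  0.0886]
stopface [ 0.699  -0.1164  0.0426]
stopface [ 0.6962 -0.1165  0.0426]
```

{"api": "step_arm", "payload": {"increments": "3.5 -2.15 2 0 0 0; 3.5 -2.15 4 0 0 0; 0 0 4.5 0 0 0; 0 0 4.5 0 0 0; 0 0 2.9 0 0 0"}}

```text
time: 2.45
tool_pos: [0.5684, -0.0618, 0.1266]
ee_rot: [-3.142, 0.005, -0.117]
wrist_force: [0.3, -0.1, 0.3]
width: 0.0002
```

{"api": "step_arm", "payload": {"increments": "0 0 0 0 0 0; 0 0 0 0 0 0; 0 0 0 0 0 0; 0 0 0 0 0 0"}}

```text
time: 2.85
tool_pos: [0.5721, -0.0613, 0.1338]
ee_rot: [3.141, -0.006, -0.115]
wrist_force: [-0.2, 0.5, 0.7]
width: 0.0007
```

```bash
python3 - <<'E'
from h import *
o=get_obs();im=snapshot("wrist");t=snapshot("side");print({k:o[k] for k in("time","tool_pos","ee_rot","wrist_force","width")})
import pickle;pickle.dump((o,im),open("w2.pkl","wb"))
a=cv2.resize(im[:,:,::-1][100:384],(700,388),interpolation=cv2.INTER_CUBIC)
b=cv2.resize(t[150:290,240:400,::-1],(240,210),interpolation=cv2.INTER_CUBIC)
cv2.imwrite("pics/w2.png",a);c=np.zeros((600,700,3),np.uint8);c[:388]=a;c[390:600,:240]=b;cv2.imwrite("pics/w2.png",c)
E
```

```text
{'time': 2.85, 'tool_pos': array([ 0.57210672, -0.0612662 ,  0.13378453]), 'ee_rot': array([ 3.1409812 , -0.00553653, -0.11497296]), 'wrist_force': array([-0.24903362,  0.5291572 ,  0.73872855]), 'width': 0.0007188810385855424}
```

View pics/w2.png

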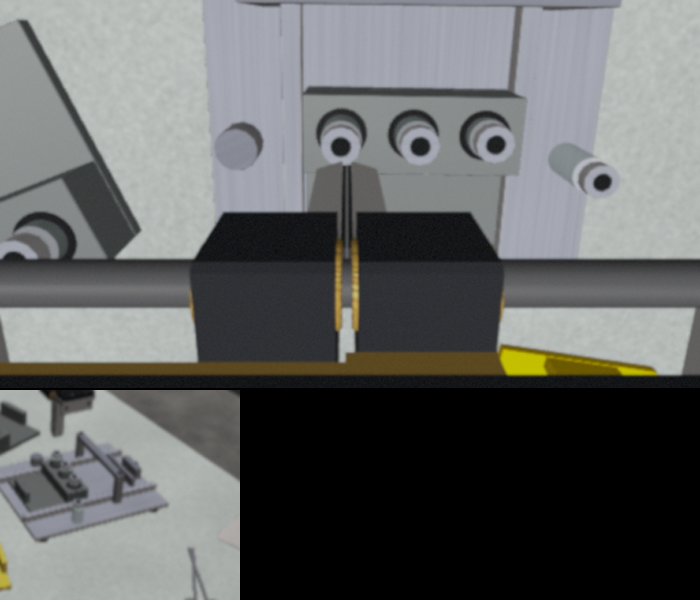

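The close view shows vial tops at crop (341,146), (420,147) and (495,145). I'll refit with both wrist views.

```bash
cat > fit.py <<'E'
from h import *
import pickle
from scipy.optimize import least_squares
o,im=pickle.load(open("w1.pkl","rb"));W=cam("wrist",o);T=cam("top")
o2,_=pickle.load(open("w2.pkl","rb"));U=cam("wrist",o2)
px=lambda C,u,v:np.array([u*.7314,v*.732+100]) if C is U else np.array([u,v])*.64
G=[(W,254,311,-.155,.13,0),(W,531,313,-.155,-.13,0),(T,370,163,.15,.13,0),(T,502,174,.15,-.13,0),(T,356,319,-.155,.13,0),(T,490,329,-.155,-.13,0)]
B=[(W,315,145,.0625,.065,.036),(W,474,147,.0625,-.065,.036),(W,316,205,.015,.065,.036),(W,473,206,.015,-.065,.036),(W,359,297,-.0625,.03,.034),(W,427,297,-.0625,-.03,.034),
(U,304,94,.0625,.065,.036),(U,525,98,.0625,-.065,.036),(U,519,174,.015,-.065,.036)]
V=[(W,341,173,.042,0),(W,394,174,0,1),(W,448,175,-.042,2),(T,406,253,.042,0),(T,429,255,0,1),(T,452,258,-.042,2),(U,341,146,.042,0),(U,420,147,0,1),(U,495,145,-.042,2)]
def f(p):
    x,y,a,z,tx,ty=p[:6];c,n=np.cos(a),np.sin(a);r=[]
    w=lambda X,Y,Z:(x+c*X-n*Y,y+n*X+c*Y,z+Z)
    for C,u,v,X,Y,Z in G:r+=list(proj(C,w(X,Y,Z))-px(C,u,v))
    for C,u,v,X,Y,Z in B:r+=list(proj(C,w(X+tx,Y+ty,Z))-px(C,u,v))
    for C,u,v,Y,i in V:r+=list(proj(C,w(.04+tx,Y+ty,.056+p[6+i]))-px(C,u,v))
    return np.array(r)
S=least_squares(f,[.59,-.1,-.114,.03,-.05,0,0.005,.005,.005],loss="soft_l1");p=S.x
print("x y yaw zplate tx ty h",p.round(4));print(S.fun.reshape(-1,2).round(1).tolist())
print(np.sqrt(np.diag(np.linalg.inv(S.jac.T@S.jac))).round(4))
c,n=np.cos(p[2]),np.sin(p[2])
for nm,X,Y in[("vL",.04,.042),("vM",.04,0),("vR",.04,-.042),("lip",-.0625,0)]:
    X+=p[4];Y+=p[5];print(nm,round(p[0]+c*X-n*Y,4),round(p[1]+n*X+c*Y,4))
E
python3 fit.py
```

```text
x y yaw zplate tx ty h [ 5.990e-01 -1.038e-01 -1.242e-01  1.950e-02 -6.930e-02 -5.000e-04
  7.700e-03  8.400e-03  2.600e-03]
[[0.5, 0.2], [-0.3, 0.2], [0.2, -0.8], [0.5, 0.0], [-0.9, -1.3], [-0.3, 0.6], [-0.9, 0.3], [0.7, -0.1], [-0.4, 0.3], [-0.3, 0.5], [-0.2, -0.3], [0.6, 0.0], [-0.5, 1.0], [0.2, -0.6], [-1.2, -0.1], [-1.3, 1.0], [0.1, 0.6], [0.3, 0.3], [0.5, -0.7], [0.5, -0.6], [0.4, -0.9], [0.7, -0.3], [0.3, -0.3], [0.2, -0.5]]
[0.001  0.0011 0.0039 0.0014 0.001  0.0011 0.0032 0.0028 0.0023]
vL 0.575 -0.0589
vM 0.5698 -0.1006
vR 0.5646 -0.1423
lip 0.4681 -0.0879
```

{"api": "step_arm", "payload": {"increments": "0.25 -0.25 1.5 0 0 0; 0 0 1.3 0 0 0; 0 0 0.5 0 0 0; 0 0 0 0 0 0; 0 0 0 0 0 0"}}

```text
time: 3.45
tool_pos: [0.5731, -0.0583, 0.0971]
ee_rot: [3.142, 0.001, -0.114]
wrist_force: [1.0, 0.1, 0.6]
width: 0.0003
```

{"api": "step_arm", "payload": {"increments": "0 0 0.3 0 0 0; 0 0 0.2 0 0 0; 0 0 0.1 0 0 0; 0 0 0.1 0 0 0; 0 0 0.1 0 0 0"}}

```text
time: 3.95
tool_pos: [0.5734, -0.0584, 0.0896]
ee_rot: [3.141, -0.0, -0.114]
wrist_force: [-0.1, 0.4, 0.7]
width: 0.0006
```

{"api": "step_arm", "payload": {"increments": "0 0 0.1 0 0 0; 0 0 0.1 0 0 0; 0 0 0.1 0 0 0; 0 0 0.1 0 0 0; 0 0 0 0 0 0"}}

```text
time: 4.45
tool_pos: [0.5735, -0.0584, 0.0857]
ee_rot: [3.141, -0.001, -0.114]
wrist_force: [-1.9, 0.8, 4.2]
width: 0.0002
```

Contact at about z = 0.086; the vial is starting to slide.

{"api": "step_arm", "payload": {"increments": "0 0 0.1 0 0 0; 0 0 0.1 0 0 0; 0 0 0.1 0 0 0; 0 0 0.1 0 0 0; 0 0 0 0 0 0"}}

```text
time: 4.95
tool_pos: [0.5734, -0.0583, 0.0813]
ee_rot: [3.142, -0.0, -0.114]
wrist_force: [-0.4, 0.7, 3.2]
width: 0.0005
```

{"api": "step_arm", "payload": {"increments": "0 0 0.1 0 0 0; 0 0 0.1 0 0 0; 0 0 0.05 0 0 0; 0 0 0 0 0 0"}}

```text
time: 5.35
tool_pos: [0.5736, -0.0584, 0.0802]
ee_rot: [3.141, -0.001, -0.114]
wrist_force: [-2.1, 0.5, 8.3]
width: 0.0004
```

{"api": "step_arm", "payload": {"increments": "0 0 0.05 0 0 0; 0 0 0.05 0 0 0; 0 0 0 0 0 0"}}

```text
time: 5.65
tool_pos: [0.5736, -0.0584, 0.0802]
ee_rot: [3.141, -0.001, -0.114]
wrist_force: [-4.0, 0.6, 11.6]
width: 0.0001
```

{"api": "step_arm", "payload": {"increments": "0 0 0.05 0 0 0; 0 0 0.05 0 0 0; 0 0 0 0 0 0"}}

```text
time: 5.95
tool_pos: [0.5737, -0.0584, 0.0802]
ee_rot: [3.141, -0.002, -0.114]
wrist_force: [-5.9, 0.5, 14.8]
width: 0.0004
```

Left vial is seated: TCP 0.0802 held still at 15 N. Middle vial next.

{"api": "step_arm", "payload": {"increments": "0 0 -1.0 0 0 0; 0 0 -1.2 0 0 0; 0 2.1 0 0 0 0; 0.05 2.1 0 0 0 0; 0 0 0 0 0 0"}}

```text
time: 6.45
tool_pos: [0.5689, -0.102, 0.0987]
ee_rot: [3.141, 0.0, -0.117]
wrist_force: [0.5, -0.2, -0.2]
width: 0.0005
```

{"api": "step_arm", "payload": {"increments": "0 0 0.3 0 0 0; 0 0 0.2 0 0 0; 0 0 0.1 0 0 0; 0 0 0.1 0 0 0; 0 0 0 0 0 0"}}

```text
time: 6.95
tool_pos: [0.569, -0.0996, 0.0918]
ee_rot: [-3.142, 0.0, -0.114]
wrist_force: [0.2, -0.3, 0.1]
width: 0.0006
```

{"api": "step_arm", "payload": {"increments": "0 0 0.1 0 0 0; 0 0 0.1 0 0 0; 0 0 0.1 0 0 0; 0 0 0.1 0 0 0; 0 0 0 0 0 0"}}

```text
time: 7.45
tool_pos: [0.5689, -0.1001, 0.0879]
ee_rot: [-3.142, 0.0, -0.114]
wrist_force: [-1.1, 0.2, 0.0]
width: 0.0003
```

{"api": "step_arm", "payload": {"increments": "0 0 0.1 0 0 0; 0 0 0.1 0 0 0; 0 0 0.1 0 0 0; 0 0 0.1 0 0 0; 0 0 0 0 0 0"}}

```text
time: 7.95
tool_pos: [0.5692, -0.1002, 0.0846]
ee_rot: [3.141, -0.001, -0.114]
wrist_force: [-0.9, 0.4, 4.4]
width: 0.0006
```

{"api": "step_arm", "payload": {"increments": "0 0 0.1 0 0 0; 0 0 0.1 0 0 0; 0 0 0.1 0 0 0; 0 0 0.1 0 0 0; 0 0 0 0 0 0"}}

```text
time: 8.45
tool_pos: [0.5692, -0.1002, 0.0802]
ee_rot: [3.141, -0.0, -0.114]
wrist_force: [-1.5, 1.3, 5.4]
width: 0.0004
```

{"api": "step_arm", "payload": {"increments": "0 0 0.1 0 0 0; 0 0 0.1 0 0 0; 0 0 0 0 0 0"}}

```text
time: 8.75
tool_pos: [0.5694, -0.1002, 0.0802]
ee_rot: [3.141, -0.001, -0.114]
wrist_force: [-4.1, 1.3, 12.1]
width: 0.0001
```

{"api": "step_arm", "payload": {"increments": "0 0 0.1 0 0 0; 0 0 0.1 0 0 0; 0 0 0 0 0 0"}}

```text
time: 9.05
tool_pos: [0.5696, -0.1003, 0.0801]
ee_rot: [3.141, -0.003, -0.114]
wrist_force: [-7.2, 1.6, 19.0]
width: 0.0008
```

Middle vial seated at the same height. Now the right one.

{"api": "step_arm", "payload": {"increments": "0 0 -1.0 0 0 0; 0 0 -1.2 0 0 0; 0 2.1 0 0 0 0; 0.05 2.1 0 0 0 0; 0 0 0.1 0 0 0"}}

```text
time: 9.55
tool_pos: [0.5646, -0.1438, 0.0966]
ee_rot: [3.141, 0.0, -0.117]
wrist_force: [1.4, 0.3, -0.4]
width: 0.0003
```

{"api": "step_arm", "payload": {"increments": "0 0 0.3 0 0 0; 0 0 0.3 0 0 0; 0 0 0.1 0 0 0; 0 0 0.1 0 0 0; 0 0 0 0 0 0"}}

```text
time: 10.05
tool_pos: [0.5647, -0.1414, 0.0889]
ee_rot: [-3.142, 0.0, -0.114]
wrist_force: [0.2, -1.0, -0.2]
width: 0.0002
```

{"api": "step_arm", "payload": {"increments": "0 0 0.1 0 0 0; 0 0 0.1 0 0 0; 0 0 0.1 0 0 0; 0 0 0 0 0 0"}}

```text
time: 10.45
tool_pos: [0.5646, -0.1419, 0.0859]
ee_rot: [-3.142, 0.0, -0.114]
wrist_force: [-0.2, -0.2, -1.0]
width: 0.0004
```

{"api": "step_arm", "payload": {"increments": "0 0 0.1 0 0 0; 0 0 0.1 0 0 0; 0 0 0.1 0 0 0; 0 0 0 0 0 0"}}

```text
time: 10.85
tool_pos: [0.5646, -0.1419, 0.0828]
ee_rot: [-3.142, 0.0, -0.114]
wrist_force: [-0.9, 0.9, -0.7]
width: 0.0003
```

{"api": "step_arm", "payload": {"increments": "0 0 0.1 0 0 0; 0 0 0.1 0 0 0; 0 0 0.1 0 0 0; 0 0 0 0 0 0"}}

```text
time: 11.25
tool_pos: [0.5649, -0.1419, 0.0807]
ee_rot: [3.141, -0.0, -0.114]
wrist_force: [-1.1, 0.3, 4.0]
width: 0.0007
```

{"api": "step_arm", "payload": {"increments": "0 0 0.1 0 0 0; 0 0 0.1 0 0 0; 0 0 0 0 0 0"}}

```text
time: 11.55
tool_pos: [0.565, -0.142, 0.0802]
ee_rot: [3.141, -0.001, -0.114]
wrist_force: [-3.4, 0.8, 10.3]
width: 0.0003
```

All three are seated at 0.080. Now go behind the lip.

{"api": "step_arm", "payload": {"increments": "0 0 -1.5 0 0 0; 0 0 -2.5 0 0 0; -4.7 -1.4 0 0 0 0; -4.7 -1.4 0 0 0 0; -4.8 -1.4 0 0 0 0"}}

```text
time: 12.05
tool_pos: [0.4275, -0.0836, 0.1181]
ee_rot: [3.142, -0.0, -0.115]
wrist_force: [0.1, 0.1, 1.4]
width: 0.0003
```

{"api": "step_arm", "payload": {"increments": "0 0 0 0 0 0; 0 0 0 0 0 0; 0 0 0 0 0 0; 0 0 0 0 0 0"}}

```text
time: 12.45
tool_pos: [0.4301, -0.0847, 0.1188]
ee_rot: [3.141, -0.001, -0.115]
wrist_force: [0.7, 0.4, -0.7]
width: 0.0007
```

```bash
python3 - <<'E'
from h import *
o=get_obs();im=snapshot("wrist");print({k:o[k] for k in("time","tool_pos","ee_rot","wrist_force","width")})
import pickle;pickle.dump((o,im),open("w3.pkl","wb"))
cv2.imwrite("pics/w3.png",cv2.resize(im[:,:,::-1],(800,600),interpolation=cv2.INTER_CUBIC))
E
```

```text
{'time': 12.45, 'tool_pos': array([ 0.43014523, -0.08468818,  0.11875682]), 'ee_rot': array([ 3.14116958e+00, -1.48159393e-03, -1.14574453e-01]), 'wrist_force': array([ 0.74156572,  0.43950533, -0.6569376 ]), 'width': 0.0006928984402404416}
```

View pics/w3.png

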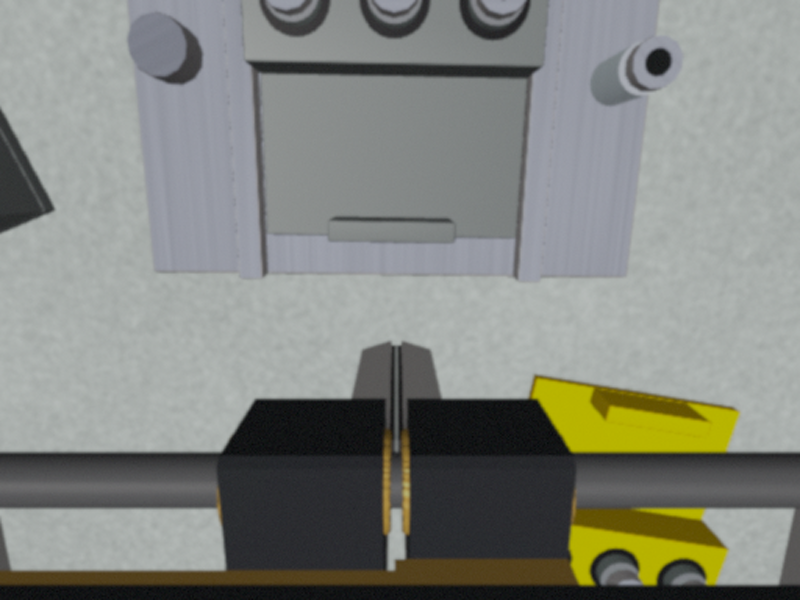

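The lip is centred at column 392 (fingers at 396) and its rear edge is at row 242. The fingers are clear behind it. Lower, then approach.

{"api": "step_arm", "payload": {"increments": "0 -0.15 3.5 0 0 0.01; 0 0 3.0 0 0 0; 0 0 1.2 0 0 0; 0 0 0.5 0 0 0; 0 0 0 0 0 0"}}

```text
time: 13.0
tool_pos: [0.4291, -0.0827, 0.0362]
ee_rot: [3.142, 0.0, -0.124]
wrist_force: [-1.0, 0.8, 0.5]
width: 0.0007
```

{"api": "step_arm", "payload": {"increments": "0 0 0 0 0 0; 0.8 0 0 0 0 0; 0.6 0 0 0 0 0; 0.4 0 0 0 0 0; 0.2 0 0 0 0 0"}}

```text
time: 13.5
tool_pos: [0.4493, -0.0851, 0.0364]
ee_rot: [3.141, -0.001, -0.124]
wrist_force: [-0.0, -0.4, 0.1]
width: 0.001
```

{"api": "step_arm", "payload": {"increments": "0.2 0 0 0 0 0; 0.2 0 0 0 0 0; 0.2 0 0 0 0 0; 0.2 0 0 0 0 0; 0.2 0 0 0 0 0"}}

```text
time: 14.0
tool_pos: [0.4585, -0.0862, 0.0361]
ee_rot: [3.142, 0.0, -0.124]
wrist_force: [-0.4, 1.0, -0.0]
width: 0.0004
```

{"api": "step_arm", "payload": {"increments": "0.2 0 0 0 0 0; 0.2 0 0 0 0 0; 0.2 0 0 0 0 0; 0.2 0 0 0 0 0; 0.2 0 0 0 0 0"}}

```text
time: 14.5
tool_pos: [0.4654, -0.0871, 0.036]
ee_rot: [3.141, 0.007, -0.124]
wrist_force: [-8.2, 0.8, 7.9]
width: 0.0004
```

{"api": "step_arm", "payload": {"increments": "0.2 0 0 0 0 0; 0.2 0 0 0 0 0; 0.2 0 0 0 0 0; 0.2 0 0 0 0 0; 0.2 0 0 0 0 0"}}

```text
time: 15.0
tool_pos: [0.4754, -0.0883, 0.0361]
ee_rot: [3.141, 0.007, -0.124]
wrist_force: [-8.8, 1.0, 5.7]
width: 0.0006
```

{"api": "step_arm", "payload": {"increments": "0.2 0 -0.1 0 0 0; 0.25 0 0 0 0 0; 0.25 0 0 0 0 0; 0.25 0 0 0 0 0; 0.25 0 0 0 0 0"}}

```text
time: 15.5
tool_pos: [0.4901, -0.0901, 0.0367]
ee_rot: [-3.141, 0.001, -0.124]
wrist_force: [-2.5, 0.4, -2.2]
width: 0.0003
```

{"api": "step_arm", "payload": {"increments": "0.25 0 0 0 0 0; 0.25 0 0 0 0 0; 0.25 0 0 0 0 0; 0.25 0 0 0 0 0; 0.25 0 0 0 0 0"}}

```text
time: 16.0
tool_pos: [0.5028, -0.0918, 0.0371]
ee_rot: [3.142, -0.0, -0.124]
wrist_force: [-2.6, 0.2, -0.6]
width: 0.0003
```

{"api": "step_arm", "payload": {"increments": "0.2 0 0 0 0 0; 0.2 0 0 0 0 0; 0.2 0 0 0 0 0; 0.2 0 0 0 0 0; 0.2 0 0 0 0 0"}}

```text
time: 16.5
tool_pos: [0.5126, -0.093, 0.0371]
ee_rot: [3.142, 0.0, -0.124]
wrist_force: [-3.6, 0.5, -1.7]
width: 0.0006
```

Vials are about to enter under the bar, so slow down.

{"api": "step_arm", "payload": {"increments": "0.1 0 0 0 0 0; 0.1 0 0 0 0 0; 0.1 0 0 0 0 0; 0.1 0 0 0 0 0; 0.1 0 0 0 0 0"}}

```text
time: 17.0
tool_pos: [0.5175, -0.0936, 0.0371]
ee_rot: [3.141, 0.0, -0.124]
wrist_force: [-3.4, 1.2, -1.6]
width: 0.0005
```

{"api": "step_arm", "payload": {"increments": "0.1 0 0 0 0 0; 0.1 0 0 0 0 0; 0.1 0 0 0 0 0; 0.1 0 0 0 0 0; 0.1 0 0 0 0 0"}}

```text
time: 17.5
tool_pos: [0.5225, -0.0942, 0.0371]
ee_rot: [3.142, -0.0, -0.124]
wrist_force: [-2.8, 0.5, -2.8]
width: 0.0004
```

{"api": "step_arm", "payload": {"increments": "0.1 0 0 0 0 0; 0.1 0 0 0 0 0; 0.1 0 0 0 0 0; 0.1 0 0 0 0 0; 0.1 0 0 0 0 0"}}

```text
time: 18.0
tool_pos: [0.5274, -0.0948, 0.0371]
ee_rot: [3.141, 0.0, -0.124]
wrist_force: [-2.9, 0.4, -2.3]
width: 0.0002
```

{"api": "step_arm", "payload": {"increments": "0.15 0 0 0 0 0; 0.15 0 0 0 0 0; 0.15 0 0 0 0 0; 0.15 0 0 0 0 0; 0.15 0 0 0 0 0"}}

```text
time: 18.5
tool_pos: [0.535, -0.0958, 0.0371]
ee_rot: [3.142, -0.0, -0.124]
wrist_force: [-2.4, -0.5, -2.0]
width: 0.0003
```

{"api": "step_arm", "payload": {"increments": "0.15 0 0 0 0 0; 0.15 0 0 0 0 0; 0.15 0 0 0 0 0; 0.15 0 0 0 0 0; 0.15 0 0 0 0 0"}}

```text
time: 19.0
tool_pos: [0.5424, -0.0967, 0.0371]
ee_rot: [3.142, 0.0, -0.124]
wrist_force: [-2.9, 0.9, -0.3]
width: 0.0001
```

{"api": "step_arm", "payload": {"increments": "0.1 0 0 0 0 0; 0.1 0 0 0 0 0; 0.1 0 0 0 0 0; 0.1 0 0 0 0 0; 0.1 0 0 0 0 0"}}

```text
time: 19.5
tool_pos: [0.5473, -0.0973, 0.0371]
ee_rot: [3.141, -0.0, -0.124]
wrist_force: [-3.2, -0.2, -1.5]
width: 0.0006
```

{"api": "step_arm", "payload": {"increments": "0.1 0 0 0 0 0; 0.1 0 0 0 0 0; 0.1 0 0 0 0 0; 0.1 0 0 0 0 0; 0.1 0 0 0 0 0"}}

```text
time: 20.0
tool_pos: [0.5523, -0.0979, 0.0371]
ee_rot: [3.142, -0.0, -0.124]
wrist_force: [-3.7, 0.3, -1.4]
width: 0.0007
```

{"api": "step_arm", "payload": {"increments": "0.1 0 0 0 0 0; 0.1 0 0 0 0 0; 0.1 0 0 0 0 0"}}

```text
time: 20.3
tool_pos: [0.5552, -0.0983, 0.0371]
ee_rot: [3.142, 0.0, -0.124]
wrist_force: [-2.8, 1.2, -1.2]
width: 0.0003
```

{"api": "step_arm", "payload": {"increments": "0.1 0 0 0 0 0; 0.1 0 0 0 0 0; 0.1 0 0 0 0 0"}}

```text
time: 20.6
tool_pos: [0.5582, -0.0987, 0.0371]
ee_rot: [3.142, -0.0, -0.124]
wrist_force: [-2.5, 0.6, -1.7]
width: 0.0005
```

{"api": "step_arm", "payload": {"increments": "0.1 0 0 0 0 0; 0.1 0 0 0 0 0; 0.1 0 0 0 0 0"}}

```text
time: 20.9
tool_pos: [0.5612, -0.099, 0.0371]
ee_rot: [3.142, -0.0, -0.124]
wrist_force: [-2.6, 0.5, -2.0]
width: 0.0009
```

{"api": "step_arm", "payload": {"increments": "0.1 0 0 0 0 0; 0.1 0 0 0 0 0"}}

```text
time: 21.1
tool_pos: [0.5632, -0.0993, 0.0371]
ee_rot: [3.141, -0.0, -0.124]
wrist_force: [-3.0, 0.9, -1.4]
width: 0.0008
```

{"api": "step_arm", "payload": {"increments": "0.1 0 0 0 0 0; 0.1 0 0 0 0 0"}}

```text
time: 21.3
tool_pos: [0.5652, -0.0996, 0.0371]
ee_rot: [3.141, -0.0, -0.124]
wrist_force: [-3.4, 0.2, -1.5]
width: 0.0004
```

{"api": "step_arm", "payload": {"increments": "0.1 0 0 0 0 0; 0.1 0 0 0 0 0"}}

```text
time: 21.5
tool_pos: [0.5672, -0.0998, 0.0371]
ee_rot: [3.142, -0.0, -0.124]
wrist_force: [-3.7, -0.1, -1.9]
width: 0.0002
```

{"api": "step_arm", "payload": {"increments": "0.1 0 0 0 0 0; 0.1 0 0 0 0 0"}}

```text
time: 21.7
tool_pos: [0.5685, -0.0998, 0.0369]
ee_rot: [-3.141, 0.002, -0.124]
wrist_force: [-6.0, 2.0, -1.1]
width: 0.0002
```

{"api": "step_arm", "payload": {"increments": "0.1 0 0 0 0 0; 0.1 0 0 0 0 0"}}

```text
time: 21.9
tool_pos: [0.5686, -0.0995, 0.0362]
ee_rot: [-3.141, 0.006, -0.124]
wrist_force: [-10.0, 1.4, 0.3]
width: 0.0004
```

{"api": "step_arm", "payload": {"increments": "0.1 0 0 0 0 0; 0.1 0 0 0 0 0"}}

```text
time: 22.1
tool_pos: [0.5685, -0.0995, 0.0362]
ee_rot: [-3.141, 0.011, -0.124]
wrist_force: [-13.7, 2.3, 5.0]
width: 0.0002
```

{"api": "step_arm", "payload": {"increments": "0.1 0 0 0 0 0; 0.1 0 0 0 0 0"}}

```text
time: 22.3
tool_pos: [0.5685, -0.0995, 0.0361]
ee_rot: [-3.141, 0.016, -0.124]
wrist_force: [-19.4, 3.4, 8.2]
width: 0.0004
```

Stop found at TCP x = 0.5685. Ease to a light hold.

{"api": "step_arm", "payload": {"increments": "-0.2 0 0 0 0 0; -0.1 0 0 0 0 0; 0 0 0 0 0 0; 0 0 0 0 0 0; 0 0 0 0 0 0"}}

```text
time: 22.8
tool_pos: [0.5685, -0.0995, 0.0361]
ee_rot: [-3.141, 0.008, -0.124]
wrist_force: [-9.1, 1.7, 1.4]
width: 0.0006
```

{"api": "step_arm", "payload": {"increments": "0 0 0 0 0 0; 0 0 0 0 0 0; 0 0 0 0 0 0; 0 0 0 0 0 0; 0 0 0 0 0 0"}}

```text
time: 23.3
tool_pos: [0.5686, -0.0995, 0.0361]
ee_rot: [-3.141, 0.008, -0.124]
wrist_force: [-10.9, 2.6, 2.2]
width: 0.0005
```

{"api": "step_arm", "payload": {"increments": "0 0 0 0 0 0; 0 0 0 0 0 0; 0 0 0 0 0 0; 0 0 0 0 0 0"}}

```text
time: 23.7
tool_pos: [0.5686, -0.0995, 0.0361]
ee_rot: [-3.141, 0.008, -0.124]
wrist_force: [-10.8, 1.5, 1.6]
width: -0.0001
```

{"api": "step_arm", "payload": {"increments": "-0.2 0 0 0 0 0; -0.3 0 0 0 0 0; -0.7 0 0 0 0 0; -1.5 0 0 0 0 0; -2 0 0 0 0 0"}}

```text
time: 24.2
tool_pos: [0.5269, -0.0951, 0.0384]
ee_rot: [3.141, -0.005, -0.124]
wrist_force: [0.4, -0.4, 0.2]
width: 0.0006
```

{"api": "step_arm", "payload": {"increments": "-2 0 -1 0 0 0; 0 0 -4 0 0 0; 0 0 -4 0 0 0; 0 0 -3 0 0 0; 0 0 0 0 0 0"}}

```text
time: 24.7
tool_pos: [0.5096, -0.0933, 0.1643]
ee_rot: [3.139, -0.015, -0.124]
wrist_force: [0.8, -0.4, 1.0]
width: 0.0006
```

{"api": "step_arm", "payload": {"increments": "0 0 0 0 0 0; 0 0 0 0 0 0; 0 0 0 0 0 0"}}

```text
time: 25.0
tool_pos: [0.5047, -0.0918, 0.1551]
ee_rot: [-3.141, 0.003, -0.124]
wrist_force: [-0.0, 0.5, 0.4]
width: 0.0008
```

```bash
python3 - <<'E'
from h import *
o=get_obs();im=snapshot("wrist");t=snapshot("top");print({k:o[k] for k in("time","tool_pos","ee_rot","wrist_force","width")})
c=np.zeros((600,800,3),np.uint8)
c[:300,:400]=cv2.resize(im[:,:,::-1],(400,300));c[:300,400:]=cv2.resize(t[:,:,::-1],(400,300))
c[300:,:400]=cv2.resize(t[90:220,215:335,::-1],(400,300),interpolation=cv2.INTER_CUBIC)
c[300:,400:]=cv2.resize(snapshot("side")[150:270,240:400,::-1],(400,300),interpolation=cv2.INTER_CUBIC)
cv2.imwrite("pics/end.png",c)
E
```

```text
{'time': 25.0, 'tool_pos': array([ 0.50466622, -0.09182468,  0.15514479]), 'ee_rot': array([-3.14110955e+00,  3.09047893e-03, -1.24341638e-01]), 'wrist_force': array([-0.03470859,  0.53515673,  0.35994431]), 'width': 0.0008280871391018895}
```

View pics/end.png

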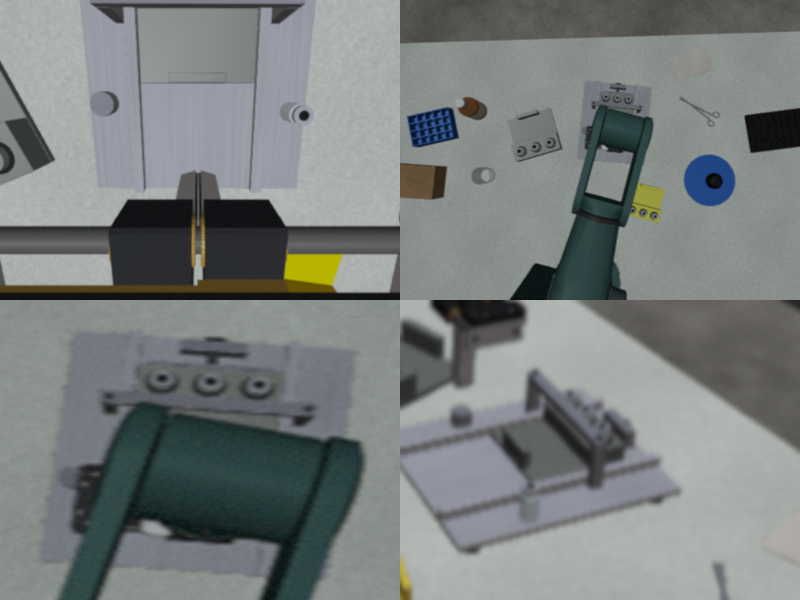

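The final view shows the tray past the bridge with its front at the stop. The bystanders stand as before and the arm is clear.

```bash
python3 -c "
from bench import *
print(close_job())"
```

```text
the job is handed in; nothing more can be done
None
```

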